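# Slide the panel blank out over the end of the ledge

## Task

On the low wooden ledge lies a flat bare aluminium panel. With the fingertips only, push it back against the ledge's rear rail and along it to the robot's left until about a third of the panel's length sticks out past that end of the ledge, so that its edge can be taken hold of later. It must end lying flat and square against the rail, let go of; never pick it up, and leave the screwdriver, the black knob, the brass post and the blue instrument where they are.

Things in the scene. Friction and masses are not known exactly. Their poses are not given: they have to be found in the camera images.
- ledge: Fixed low wooden riser, 170 mm deep (its x, away from the robot) by 380 mm long (its y, to the robot's left, yaw up to 0.25 rad). Origin: centre of its underside on the bench; flat top 60 mm above it. A rear rail along the far edge has its front face at ledge x = +75 mm and stands 14 mm above the top. Front edge at x = -85 mm. Front and both ends are open.
- ledge_end (a point): Middle of the edge of the ledge's top at its left end, over which the panel must stick out (ledge x = 0, y = +190 mm, z = 60 mm). The right end is at y = -190 mm.
- plate_mid (a point): Centre of the loose flat aluminium panel: 150 mm long (its y), 90 mm wide (its x), 6 mm thick, 0.15 to 0.31 kg. Starts flat on the ledge, 20 to 40 mm clear of the rail at its middle, turned up to 0.2 rad, nothing sticking out. Against the rail its centre is at ledge x = +30 mm; a third out, at y = +165 mm. It tips off if its centre passes the end. Ordinary dry friction.
- driver_grip (a point): Loose screwdriver, 170 mm long, lying on the bench in front of the ledge (robot side); this point is on its handle. Bystander.
- knob: Loose black instrument knob, 38 mm across, 24 mm high, on the bench in front of the ledge; origin at the centre of its underside. Bystander.
- post: Loose brass terminal post, 22 mm across, 40 mm high, standing on the bench behind the ledge; origin at the centre of its underside. Bystander.
- meter: Loose blue instrument box, 100 x 150 mm, 80 mm high, 0.9 kg, on the bench off the ledge's right end; origin at the centre of its underside. Bystander.
Not all that is in view belongs to the job. What is meant by the part that bears plate_mid is not pink, red or turquoise, and is the smaller of those in its own colour.

How it is judged (in metres and radians):
At the end, for the whole second after the job is handed in: The panel lies flat and at rest on the ledge, square to the rear rail within 0.06 rad and its centre no more than 5 mm short of touching it, and sticks out 35 to 65 mm past the ledge's left end (y of plate_mid in the frame of ledge between 0.15 and 0.18 m and x of plate_mid in the frame of ledge between 0.025 and 0.034 m and z of plate_mid in the frame of ledge between 0.06 and 0.066 m and angle between the y axis of plate_mid and the y axis of ledge, either way round below 0.06 rad and angle between plate_mid's own z axis and vertical below 0.05 rad and contact force between plate and ledge above 0.3 N and linear speed of plate below 0.01 m/s).
It fails at once if the panel is lifted more than 8 mm off the ledge (z of plate_mid in the frame of ledge above 0.071 m).
It fails at once if the panel is tipped by more than 15 degrees (angle between plate_mid's own z axis and vertical above 0.26 rad).
It fails at once if the screwdriver, black knob, brass post or blue instrument is moved more than 20 mm (distance of any of driver_grip, knob, post, meter from where it was at the start of the episode above 0.02 m).
It also fails if it takes over 67 s, if anything falls off the work surface, if the arm or the gripper's body presses on something with over 40 N, if the wrist force passes 120 N, or if a joint passes its speed limit or range.

## Robot

A 7-joint arm with a two-finger parallel gripper is mounted at the origin on the work surface. World frame = base frame: x ahead of the robot, y to its left, z up, the work surface at z = 0. Lengths are in mm, angles in rad, forces in N, time in s.
With the tool pointing down it reaches from about 425 to 950 mm from the base axis. Payload 4.7 kg.
Tool frame: the origin (TCP) lies at the very end of the fingers, on their centre line; the grasp point (between the pads) lies 19 mm behind it; y points along the fingers, z is the direction in which the jaws open and shut, and the axes are right-handed (so a half turn about y gives the same grasp; the last joint's range is limited). The gripper opens to 87 mm and grips with 3 to 60 N. Pads are 19 mm wide; open, the fingers measure 117 mm over their backs; the gripper's body (75 mm by 190 mm) begins 51 mm behind the grasp point.
Start: joints at [-1.157, 0.469, -0.049, 1.532, 0.024, 1.141, -0.082], TCP at [289.182, 609.937, 222.573] pointing down, gripper open.
Joint ranges: [-2.59, 2.59], [-0.33, 1.99], [-1.39, 1.29], [0.1, 2.45], [-1.04, 4.18], [0.21, 1.99], [-2.66, 2.66]. Speed limits (rad/s): [2.57, 2.57, 3.14, 3.14, 3.14, 3.14, 3.14].

## Interface

Orientations are given as a unit quaternion [x, y, z, w].
In Python, from plant import ctrl gives the robot as it stands.
- The arm moves only by the tool step_arm, never from a script. Its arguments are lists of equal length, an entry for each row: "grip": the gripper's target within -1 to 1 (shut at 1, half-way at 0, fully open at -1); "translation": the shift along the tool's x, y, z in m, a list of three; "angular": the turn, a rotation vector about the tool's x, y, z in rad, a list of three. In form: {"grip": [grip, ...], "translation": [[tx, ty, tz], ...], "angular": [[wx, wy, wz], ...]}. A call has 1 to 12 rows; each row shifts and turns the commanded pose from where the row before left it, along the tool's axes as they then stand; what a row does not reach is not made up. A row lasts 1/10 s, in which the tool goes at most 50 mm and 8.59 degrees, less where a joint would pass 70% of its speed; a pose out of reach is approached as far as the arm can. A call with a gripper value outside its range is refused whole. The fingers move at their own pace and stop on an object; the grip force is fixed at half the most. Time passes only in rows, so rows that do not move let the fingers close. It gives the time, the measured TCP pose, the force and the opening at its end, in the units of the state.
- ctrl.sense(): the state, without advancing time (a new reading comes with each control period).
- ctrl.grab_frame(name): name is "scene" or "top"; returns the picture (400x640x3 uint8, blue, green, red); there is no depth.
- ctrl.camera_info(name): a dict with "vertical_fov" (degrees; the focal length in pixels is half the picture's height over the tangent of half this angle, whatever the lens; pixels are square), "cx", "cy" (the principal point, pixels), "xyz" and "attitude" of the camera in the world. Camera axes: x right, y down, z forward; pixel columns grow to the right and rows downward; lengths in mm; the calibration is good to about 2 mm. A picture is of the moment at which its call begins. camera_info takes no time and is no camera call.
- ctrl.hand_in(): hands the job in, once; it reports no verdict.
Trained networks look in the newest picture that a camera, given by its name, has taken for a name from the list of things; names that differ only in an ending like _2 or _b are one class to them, and where a whole thing is asked for, a point or a joint stands for the part that bears it (a point fixed in the world has none). Each returns a list of dicts, best first, with "score" (0 to 1); they miss things now and then, are a little off and sometimes report something else, mostly with a low value. They report only what shows in the picture. A call takes as long as a camera call. They do not tell look-alikes from the thing itself.
- ctrl.find_in(camera, name): "xyz" ([x, y, z] in mm, in world coordinates, good to about 4 mm: the middle of the surface that is visible of it).
- ctrl.tip_of(camera, name): "xyz" ([x, y, z] in mm, in world coordinates, good to about 4 mm: a listed point, or the origin of a listed thing).
The state is a dict: "clock": time; "joint_positions": joint angles; "joint_velocities": joint speeds; "joint_efforts": joint torques, N m; "tcp_pos": TCP position; "orientation": TCP orientation; "ft_force": force on the tool from outside, world axes, zero at the start; "ft_torque": the same for the moment, N m; "width": finger opening in mm.
Only numpy, scipy, OpenCV 4.12 (cv2) and the standard library are available. Lean on these libraries where they do the work, as an engineer would, in place of code of your own. Each camera call takes 0.05 s, during which the arm holds its last target. There are 200 camera calls.

## Working session

There is one attempt and no reset: what is moved stays moved. The work goes in short steps, Python scripts to look and compute and a tool call to move; the robot and the scene stay as the last step left them, time stands still between calls to the robot, and variables do not carry over. Pictures are saved under pics/ and viewed, about 8 in all and at most 12, crops included, and the job is handed in when it is done.

Besides the shell and the picture viewer there is one more tool, called after "Call:" as name(argument=value, ...) on one line, values as JSON. step_arm: Moves the arm, as the interface text tells. Its arguments: {"type":"object","properties":{"grip":{"type":"array","items":{"type":"number"}},"translation":{"type":"array","items":{"type":"array","items":{"type":"number"}}},"angular":{"type":"array","items":{"type":"array","items":{"type":"number"}}}},"required":["grip","translation","angular"]}

```bash
mkdir -p pics; ls; python3 - <<'E'
from plant import ctrl
import cv2
for c in("scene","top"):
    cv2.imwrite(f"pics/{c}0.png",ctrl.grab_frame(c)); print(c,ctrl.camera_info(c))
for n in("ledge","ledge_end","plate_mid","driver_grip","knob","post","meter"):
    for c in("scene","top"):
        print(n,c,"tip",[(round(d["score"],2),[round(v) for v in d["xyz"]]) for d in ctrl.tip_of(c,n)][:4])
s=ctrl.sense();print(s)
E
```

```text
pics
scene {'vertical_fov': 44.432421235970594, 'cx': 319.4268431317738, 'cy': 201.69415949744166, 'xyz': array([1277.8045226 ,   28.09653451,  866.88510536]), 'attitude': array([ 0.62277919,  0.69162045, -0.27664213, -0.23932481])}
top {'vertical_fov': 55.379254027531886, 'cx': 321.1122135073229, 'cy': 201.07676524611674, 'xyz': array([ 351.44265421,  -50.89985598, 1106.66655255]), 'attitude': array([-0.70339515,  0.70610574, -0.0632924 ,  0.05142007])}
ledge scene tip [(0.81, [583, -120, 0]), (0.29, [598, -476, -3])]
ledge top tip [(0.59, [576, -117, 4])]
ledge_end scene tip [(0.75, [588, 72, 57])]
ledge_end top tip [(0.64, [586, 74, 58]), (0.29, [407, -234, -2])]
plate_mid scene tip [(0.93, [240, -273, 4]), (0.77, [351, 253, -1]), (0.73, [832, -32, 0]), (0.64, [586, -180, 59])]
plate_mid top tip [(0.97, [828, -28, 0]), (0.95, [244, -271, 0]), (0.85, [585, -178, 66]), (0.84, [350, 252, 4])]
driver_grip scene tip [(0.72, [425, -116, 12]), (0.72, [408, -236, -1])]
driver_grip top tip [(0.8, [425, -113, 9])]
knob scene tip [(0.7, [422, -117, 10]), (0.53, [409, -229, 1])]
knob top tip 
[... 240 characters left out ...]
k': 0.8, 'joint_positions': array([-1.15689031,  0.46856882, -0.04858689,  1.53243497,  0.02413047,
        1.14100166, -0.08233599]), 'joint_velocities': array([ 0.00089304, -0.00028962,  0.00013163, -0.00088059,  0.00121843,
       -0.00021645, -0.00087544]), 'joint_efforts': array([-3.34415809e-04, -5.07779682e+01, -8.10223399e-02, -2.36451459e+01,
       -6.12973259e-02,  3.09191295e-02,  1.96406279e-05]), 'tcp_pos': array([289.21565325, 609.95865231, 222.62145092]), 'orientation': array([-0.68978395,  0.15527968, -0.15529788,  0.68990498]), 'ft_force': array([ 0.36324337, -0.38966095, -0.09171043]), 'ft_torque': array([ 0.04908422,  0.00521896, -0.03329725]), 'width': 86.85138682399834}
```

View pics/top0.png

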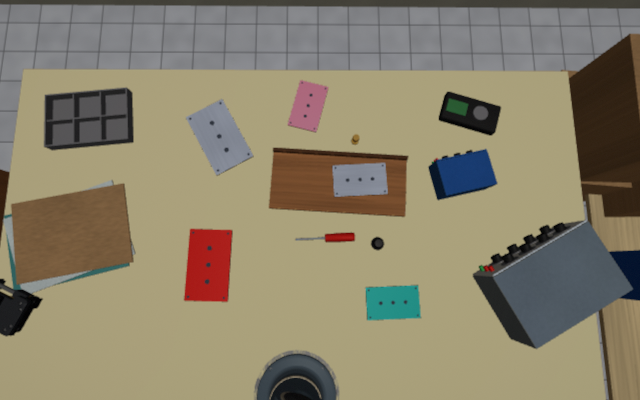

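View pics/scene0.png

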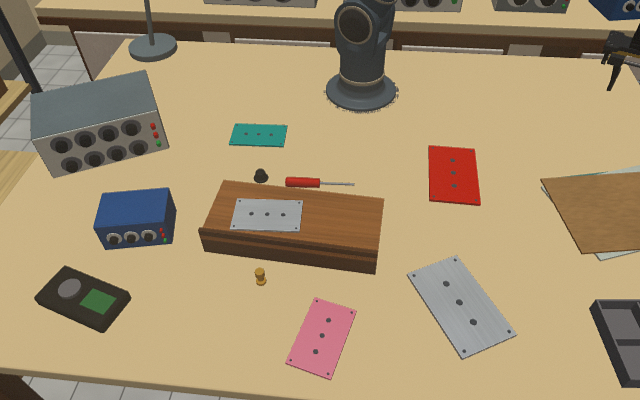

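The top view shows the ledge (centre about 340,182), its rail along the upper edge and the grey panel on it at (360,180). The large grey panel at (220,136), the pink, the red and the turquoise ones are decoys. Next I'll measure the ledge and panel outlines.

```bash
cat > h.py <<'E'
import numpy as np, cv2
from plant import ctrl
from scipy.spatial.transform import Rotation as R
def cam(c):
    i=ctrl.camera_info(c); f=200/np.tan(np.radians(i["vertical_fov"]/2))
    return i["xyz"],R.from_quat(i["attitude"]).as_matrix(),f,i["cx"],i["cy"]
def ray(c,px,z):
    p,M,f,cx,cy=cam(c); px=np.atleast_2d(px).astype(float)
    d=np.c_[(px[:,0]-cx)/f,(px[:,1]-cy)/f,np.ones(len(px))]@M.T
    return p+d*((z-p[2])/d[:,2])[:,None]
def proj(c,X):
    p,M,f,cx,cy=cam(c); q=(np.atleast_2d(X)-p)@M
    return np.c_[cx+f*q[:,0]/q[:,2],cy+f*q[:,1]/q[:,2]]
def blob(mask,near,close=3):
    m=cv2.morphologyEx(mask.astype(np.uint8),cv2.MORPH_CLOSE,np.ones((close,close)))
    cs,_=cv2.findContours(m,cv2.RETR_EXTERNAL,cv2.CHAIN_APPROX_NONE)
    cs=[k for k in cs if cv2.contourArea(k)>300]
    return min(cs,key=lambda k:-cv2.pointPolygonTest(k,tuple(map(float,near)),True))[:,0]
def rect(c,cnt,z):
    w=ray(c,cnt,z)[:,:2].astype(np.float32)
    (cx,cy),_,_=r=cv2.minAreaRect(w); b=cv2.boxPoints(r)
    e=[b[1]-b[0],b[2]-b[1]]; e.sort(key=lambda v:-np.hypot(*v))
    l=e[0]*np.sign(e[0][1]); return np.array([cx,cy]),np.hypot(*e[0]),np.hypot(*e[1]),np.arctan2(-l[0],l[1])
def plate(c,near):
    im=ctrl.grab_frame(c); h=cv2.cvtColor(im,cv2.COLOR_BGR2HSV)
    m=(h[...,1]<60)&(h[...,2]>90)
    return rect(c,blob(m,near,7),66)
E
python3 - <<'E'
from h import *
for c in("top","scene"):
    near=proj(c,[586,-179,66])[0]; print(c,near,plate(c,near))
    im=ctrl.grab_frame(c);h=cv2.cvtColor(im,cv2.COLOR_BGR2HSV)
    for q in ([560,0,60],[450,0,0],[586,-179,66]):
        u,v=proj(c,q)[0].round().astype(int); print(q,u,v,h[v,u])
im=ctrl.grab_frame("top");h=cv2.cvtColor(im,cv2.COLOR_BGR2HSV)
m=(h[...,0]<16)&(h[...,1]>80)&(h[...,2]<190)
cnt=blob(m,proj("top",[560,0,60])[0],5); print("ledge",rect("top",cnt,60),rect("top",cnt,74))
print(ray("top",cv2.approxPolyDP(cnt[:,None],6,True)[:,0],60).round(), cv2.approxPolyDP(cnt[:,None],6,True)[:,0])
big=cv2.resize(im[130:230,250:430],None,fx=4,fy=4,interpolation=cv2.INTER_CUBIC)
cv2.imwrite("pics/t1.png",big)
E
```

```text
top [360.32422854 178.39854835] (array([ 584.10205078, -176.53887939]), np.float32(151.1918), np.float32(91.58611), np.float32(0.049673118))
[560, 0, 60] 296 188 [ 13 157 114]
[450, 0, 0] 297 229 [ 24  70 171]
[586, -179, 66] 360 178 [111  45  80]
scene [265.00753084 213.62396798] (array([ 587.93359375, -174.85725403]), np.float32(149.45709), np.float32(93.32343), np.float32(0.05023788))
[560, 0, 60] 347 213 [ 14 158 142]
[450, 0, 0] 350 195 [ 14 154 144]
[586, -179, 66] 265 214 [90  4 69]
ledge (array([ 579.14172363, -117.88319397]), np.float32(377.42444), np.float32(172.91328), np.float32(-0.06486502)) (array([ 576.09606934, -116.98728943]), np.float32(372.37604), np.float32(170.60034), np.float32(-0.064864926))
[[ 676.   64.   60.]
 [ 507.   75.   60.]
 [ 483. -299.   60.]
 [ 652. -312.   60.]] [[274 148]
 [269 207]
 [404 215]
 [406 156]]
```

View pics/t1.png

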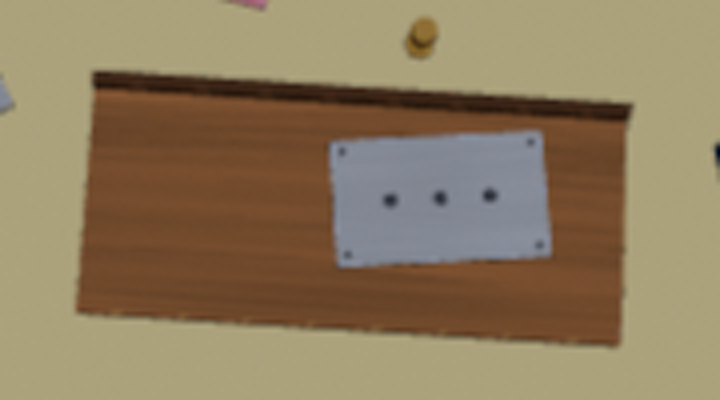

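Call:
step_arm(grip=[-1, -1, -1, -1, -1, -1, -1, -1, -1, -1, -1, -1], translation=[[0, 0, 0], [0, 0, 0], [0, 0, 0], [0.03, 0, -0.03], [0.03, 0, -0.03], [0.03, 0, -0.03], [0.03, 0, -0.03], [0.03, 0, -0.03], [0.03, 0, -0.03], [0.03, 0, -0.03], [0.03, 0, -0.03], [0.026, 0, -0.03]], angular=[[0, -0.127, 0], [0, -0.126, 0], [0, -0.126, 0], [0, 0, 0], [0, 0, 0], [0, 0, 0], [0, 0, 0], [0, 0, 0], [0, 0, 0], [0, 0, 0], [0, 0, 0], [0, 0, 0]])

```text
clock: 2.25
tcp_pos: [538.9, 321.9, 222.7]
orientation: [-0.707, 0.023, -0.023, 0.707]
ft_force: [-0.5, -0.5, 0.4]
width: 87.1
```

Call:
step_arm(grip=[-1, -1, -1, -1, -1, -1, -1, -1, -1, -1, -1, -1], translation=[[0, 0, -0.04], [0, 0, -0.04], [0, 0, -0.04], [0, 0, -0.04], [0, 0, -0.04], [0, 0, -0.04], [0, 0, -0.04], [0, 0, -0.04], [0, 0, -0.04], [0, 0, -0.04], [0, 0, -0.04], [0, 0, -0.04]], angular=[[0, 0, 0], [0, 0, 0], [0, 0, 0], [0, 0, 0], [0, 0, 0], [0, 0, 0], [0, 0, 0], [0, 0, 0], [0, 0, 0], [0, 0, 0], [0, 0, 0], [0, 0, 0]])

```text
clock: 3.45
tcp_pos: [506.6, -157.1, 222.9]
orientation: [-0.707, 0.022, -0.023, 0.707]
ft_force: [0.7, -0.4, -0.4]
width: 87.2
```

Call:
step_arm(grip=[-1, -1, -1, -1, -1, -1, -1, -1, -1], translation=[[0, 0.02, -0.014], [0, 0.03, 0], [0, 0.03, 0], [0, 0.03, 0], [0, 0.02, 0], [0, 0.015, 0], [0, 0.01, 0], [0, 0, 0], [0, 0, 0]], angular=[[0, 0, 0], [0, 0, 0], [0, 0, 0], [0, 0, 0], [0, 0, 0], [0, 0, 0], [0, 0, 0], [0, 0, 0], [0, 0, 0]])

```text
clock: 4.35
tcp_pos: [506.4, -169.6, 68.0]
orientation: [0.707, -0.022, 0.023, -0.707]
ft_force: [-0.1, 1.1, 0.0]
width: 86.9
```

```bash
python3 - <<'E'
from h import *
im=ctrl.grab_frame("scene"); cv2.imwrite("pics/s1.png",cv2.resize(im[110:290,170:410],None,fx=3,fy=3,interpolation=cv2.INTER_CUBIC))
s=ctrl.sense();print(s["tcp_pos"],s["joint_positions"].round(2),s["ft_force"])
E
```

```text
[ 506.66246287 -169.6762407    68.3248382 ] [ 0.1   0.44  0.18  2.02 -0.12  0.69  1.86] [0.08011597 0.56083597 0.0943256 ]
```

View pics/s1.png

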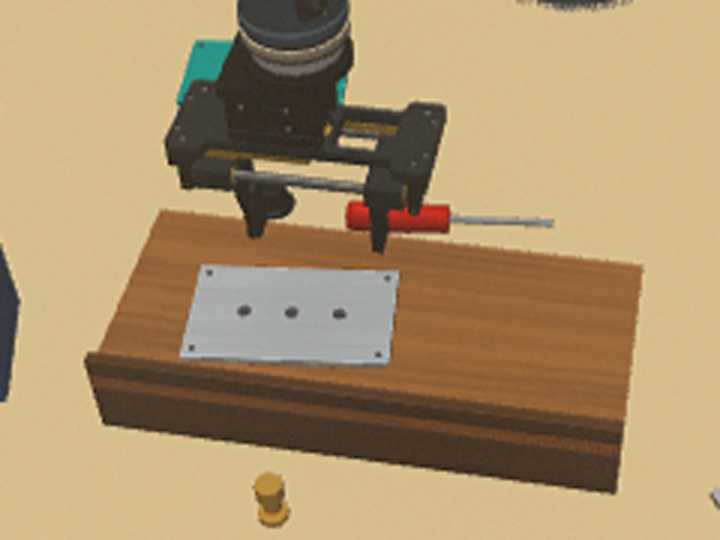

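The fingertips, at about (255,235) and (378,250) in the crop, are just in front of the panel's near edge and clear of the screwdriver. Next I lower them and push.

Call:
step_arm(grip=[-1, -1, -1, -1, -1, -1, -1, -1, -1, -1, -1, -1], translation=[[0, 0.003, 0], [0, 0.002, 0], [0, 0, 0], [0.005, 0, 0], [0.005, 0, 0], [0.005, 0, 0], [0.004, 0, 0], [0.004, 0, 0], [0.004, 0, 0], [0.004, 0, 0], [0.004, 0, 0], [0, 0, 0]], angular=[[0, 0, 0], [0, 0, 0], [0, 0, 0], [0, 0, 0], [0, 0, 0], [0, 0, 0], [0, 0, 0], [0, 0, 0], [0, 0, 0], [0, 0, 0], [0, 0, 0], [0, 0, 0]])

```text
clock: 5.6
tcp_pos: [541.7, -171.9, 62.5]
orientation: [0.707, -0.022, 0.023, -0.707]
ft_force: [-0.0, 0.3, -0.7]
width: 86.9
```

Call:
step_arm(grip=[-1, -1, -1, -1, -1], translation=[[0.002, 0, 0], [0.002, 0, 0], [0.002, 0, 0], [0.001, 0, 0], [0, 0, 0]], angular=[[0, 0, 0], [0, 0, 0], [0, 0, 0], [0, 0, 0], [0, 0, 0]])

```text
clock: 6.1
tcp_pos: [548.1, -172.2, 62.5]
orientation: [0.707, -0.022, 0.023, -0.707]
ft_force: [0.4, 0.2, 1.3]
width: 86.9
```

```bash
cat >> h.py <<'E'
O=np.array([580,-117.5]); YAW=-0.064
def tol(p):
    d=np.asarray(p)[:2]-O; c,s=np.cos(YAW),np.sin(YAW); return np.array([d[0]*c+d[1]*s,-d[0]*s+d[1]*c]).round(1)
def report(name=None,near=None):
    for c in("top","scene"):
        for d in ctrl.tip_of(c,"plate_mid") if ctrl.grab_frame(c) is not None else []:
            if abs(d["xyz"][0]-585)<60 and 45<d["xyz"][2]<85 and d["xyz"][1]<150: print(c,"net",np.round(d["xyz"]),tol(d["xyz"]))
    s=ctrl.sense();print("tcp",s["tcp_pos"].round(1),tol(s["tcp_pos"]),s["ft_force"].round(1),s["clock"])
def crop(name,x0=170,x1=410,y0=110,y1=290):
    im=ctrl.grab_frame("scene"); cv2.imwrite(name,cv2.resize(im[y0:y1,x0:x1],None,fx=3,fy=3,interpolation=cv2.INTER_CUBIC))
E
python3 -c "
from h import *
report()
crop('pics/s2.png')
for n in [(270,205),(255,218)]:
    r=plate('scene',n); print(r,tol(r[0]),r[3]-YAW)"
```

```text
top net [ 601. -186.   64.] [ 25.2 -67.5]
scene net [ 599. -187.   60.] [ 23.5 -67.7]
tcp [ 548.1 -172.2   62.6] [-28.3 -56.6] [-0.7 -0.3  0.2] 6.3
(array([ 603.50128174, -180.96560669]), np.float32(149.43729), np.float32(85.30181), np.float32(-0.064040355)) [ 27.5 -61.8] -4.0352345e-05
(array([ 603.50128174, -180.96560669]), np.float32(149.43729), np.float32(85.30181), np.float32(-0.064040355)) [ 27.5 -61.8] -4.0352345e-05
```

View pics/s2.png

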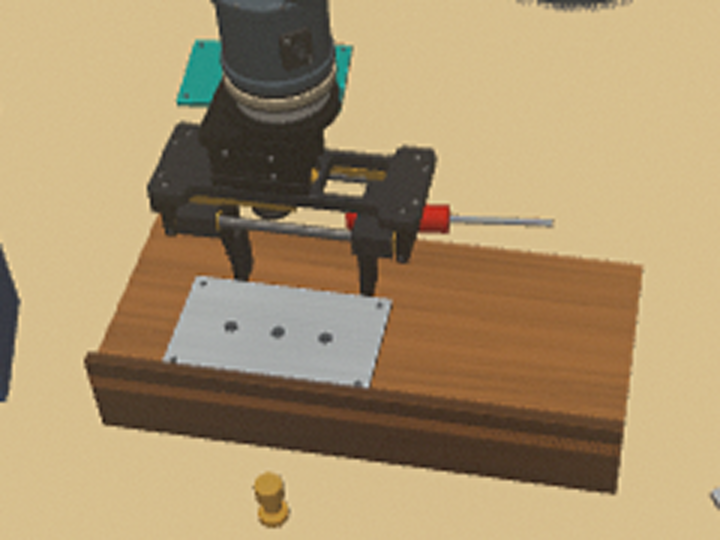

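The panel is now square, with its far edge near the rail (crop 165–370, 360–388), about 3–4 mm short. I'll creep forward until the force rises.

Call:
step_arm(grip=[-1, -1, -1, -1], translation=[[0.001, 0, 0], [0.001, 0, 0], [0.001, 0, 0], [0, 0, 0]], angular=[[0, 0, 0], [0, 0, 0], [0, 0, 0], [0, 0, 0]])

```text
clock: 6.85
tcp_pos: [548.4, -172.2, 62.1]
orientation: [-0.706, 0.025, -0.021, 0.707]
ft_force: [-7.2, 0.5, 4.4]
width: 86.9
```

Call:
step_arm(grip=[-1, -1], translation=[[0.001, 0, 0], [0, 0, 0]], angular=[[0, 0, 0], [0, 0, 0]])

```text
clock: 7.05
tcp_pos: [548.5, -172.2, 62.1]
orientation: [-0.706, 0.025, -0.02, 0.707]
ft_force: [-8.3, 0.6, 6.1]
width: 86.9
```

Call:
step_arm(grip=[-1, -1], translation=[[0.001, 0, 0], [0, 0, 0]], angular=[[0, 0, 0], [0, 0, 0]])

```text
clock: 7.25
tcp_pos: [548.5, -172.1, 61.9]
orientation: [-0.706, 0.026, -0.019, 0.707]
ft_force: [-9.7, 1.2, 6.8]
width: 86.6
```

Call:
step_arm(grip=[-1, -1, -1, -1, 0, 0, 0, 0, 0, 0, 0, 0], translation=[[-0.01, 0, 0], [-0.01, 0, 0], [0, -0.03, 0], [0, -0.03, 0], [0, 0, 0], [0, 0, 0], [0, 0, 0], [0, 0, 0], [0, 0, 0], [0, 0, 0], [0, 0, 0], [0, 0, 0]], angular=[[0, 0, 0], [0, 0, 0], [0, 0, 0], [0, 0, 0], [0, 0.14, 0], [0, 0.14, 0], [0, 0.14, 0], [0, 0.14, 0], [0, 0.14, 0], [0, 0.14, 0], [0, 0.14, 0], [0, 0.14, 0]])

```text
clock: 8.45
tcp_pos: [533.0, -171.2, 122.6]
orientation: [-0.585, 0.396, -0.397, 0.586]
ft_force: [0.6, 0.4, -0.8]
width: 44.0
```

Call:
step_arm(grip=[0, 0, 0, 0, 0, 0, 0, 0, 0, 0], translation=[[0, 0, 0], [0, 0, 0], [0, 0, 0], [0, 0, 0], [0.022, 0, 0.013], [0.022, 0, 0.013], [0.022, 0, 0.013], [0.022, 0, 0.013], [0.022, 0, 0.014], [0, 0, 0]], angular=[[0, 0.14, 0], [0, 0.14, 0], [0, 0.14, 0], [0, 0.031, 0], [0, 0, 0], [0, 0, 0], [0, 0, 0], [0, 0, 0], [0, 0, 0], [0, 0, 0]])

```text
clock: 9.45
tcp_pos: [592.4, -289.2, 122.8]
orientation: [0.484, -0.515, 0.517, -0.483]
ft_force: [-1.3, 0.1, -0.5]
width: 43.7
```

```bash
sed -i 's/^O=.*; /O=np.array([576.5,-117.3]); /' h.py; python3 -c "
from h import *
report()
r=plate('scene',(258,212)); print(r,tol(r[0]),r[3]-YAW)
r=plate('top',(360,170)); print(r,tol(r[0]),r[3]-YAW)
s=ctrl.sense(); print((R.from_quat(s['orientation']).as_matrix()).round(3),s['width'],s['joint_positions'].round(2))
crop('pics/s3.png')"
```

```text
top net [ 605. -183.   65.] [ 32.3 -64.1]
scene net [ 601. -187.   59.] [ 29.  -67.6]
tcp [ 591.4 -283.9  122.2] [  25.5 -165.3] [ 0.2  0.2 -0.4] 9.65
(array([ 603.53405762, -180.9677124 ]), np.float32(149.43729), np.float32(85.23612), np.float32(-0.064040355)) [ 31.1 -61.8] -4.0352345e-05
(array([ 604.13452148, -180.34829712]), np.float32(145.79283), np.float32(91.93017), np.float32(-0.06503262)) [ 31.6 -61.2] -0.0010326207
[[-0.062 -0.     0.998]
 [-0.998  0.001 -0.062]
 [-0.001 -1.    -0.   ]] 43.53717604307407 [ 0.    0.58  0.55  1.7  -0.36  0.96  0.63]
```

View pics/s3.png

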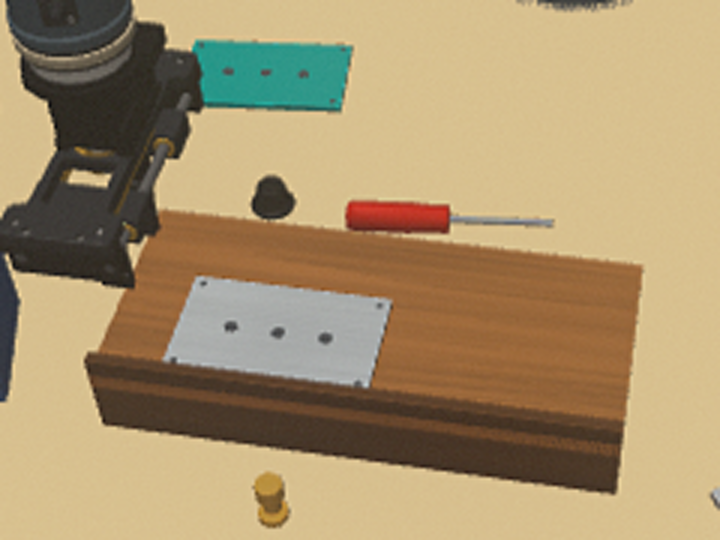

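```bash
python3 -c "
from h import *
p=ctrl.sense()['tcp_pos']
print(p,((proj('scene',[p,p+[29,-2,0],p-[29,-2,0],p+[0,0,70],p+[95,0,70]])-[170,110])*3).round())
crop('pics/s4.png',130,370,130,310)"
```

```text
[ 591.67661157 -283.97122039  122.54858305] [[129. 253.]
 [116. 283.]
 [142. 224.]
 [111. 180.]
 [ 71. 284.]]
```

View pics/s4.png

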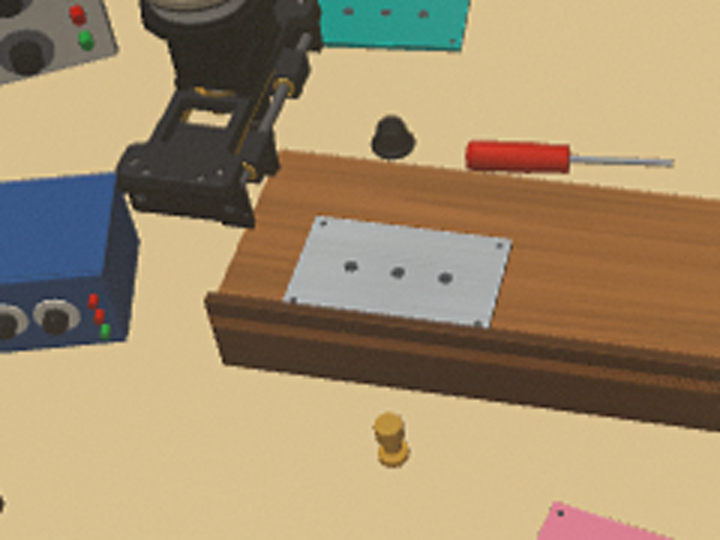

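Call:
step_arm(grip=[0, 0, 0, 0, 0, 0, 0, 0, 0, 0], translation=[[0, 0.02, 0], [0, 0.02, 0], [0, 0.01, 0], [0, 0.006, 0], [0, 0.004, 0], [0, 0, 0], [-0.005, 0, 0], [-0.005, 0, 0], [-0.005, 0, 0], [0, 0, 0]], angular=[[0, 0, 0], [0, 0, 0], [0, 0, 0], [0, 0, 0], [0, 0, 0], [0, 0, 0], [0, 0, 0], [0, 0, 0], [0, 0, 0], [0, 0, 0]])

```text
clock: 10.85
tcp_pos: [593.2, -268.9, 62.7]
orientation: [-0.484, 0.515, -0.515, 0.484]
ft_force: [0.2, 0.8, -0.2]
width: 43.6
```

Call:
step_arm(grip=[0, 0, 0, 0, 0, 0, 0, 0, 0, 0, 0, 0], translation=[[-0.005, 0, 0], [-0.008, 0, 0], [-0.01, 0, 0], [-0.01, 0, 0], [-0.01, 0, 0], [-0.01, 0, 0], [-0.01, 0, 0], [-0.01, 0, 0], [-0.01, 0, 0], [-0.01, 0, 0], [-0.005, 0, 0], [0, 0, 0]], angular=[[0, 0, 0], [0, 0, 0], [0, 0, 0], [0, 0, 0], [0, 0, 0], [0, 0, 0], [0, 0, 0], [0, 0, 0], [0, 0, 0], [0, 0, 0], [0, 0, 0], [0, 0, 0]])

```text
clock: 12.05
tcp_pos: [599.0, -170.6, 62.2]
orientation: [-0.484, 0.516, -0.515, 0.484]
ft_force: [0.2, 0.4, 0.5]
width: 43.6
```

```bash
python3 -c "
from h import *
report()
n=proj('scene',[615,-60,66])[0]
r=plate('scene',n); print(r,tol(r[0]),r[3]-YAW)
crop('pics/s5.png')"
```

```text
top net [610. -86.  63.] [31.4 33. ]
tcp [ 598.7 -172.5   62.3] [ 25.7 -53.7] [ 0.6  0.2 -0.1] 12.25
(array([609.70172119, -82.71931458]), np.float32(149.47993), np.float32(85.48306), np.float32(-0.06213269)) [30.9 36.6] 0.0018673129
```

View pics/s5.png

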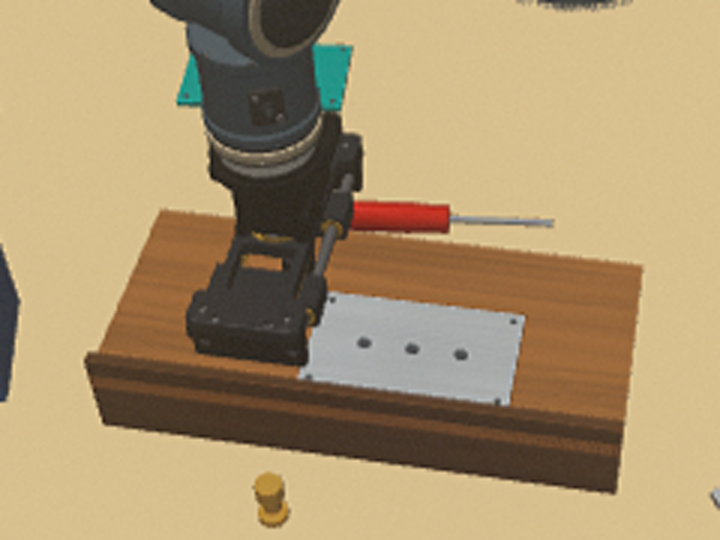

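The panel slid square along the rail (crop 300–525 by 293–405), at ledge y about 35. I'll continue and slow towards the end.

Call:
step_arm(grip=[0, 0, 0, 0, 0, 0, 0, 0, 0, 0, 0, 0], translation=[[-0.005, 0, 0], [-0.01, 0, 0], [-0.01, 0, 0], [-0.01, 0, 0], [-0.01, 0, 0], [-0.01, 0, 0], [-0.01, 0, 0], [-0.01, 0, 0], [-0.008, 0, 0], [-0.006, 0, 0], [-0.004, 0, 0], [-0.003, 0, 0]], angular=[[0, 0, 0], [0, 0, 0], [0, 0, 0], [0, 0, 0], [0, 0, 0], [0, 0, 0], [0, 0, 0], [0, 0, 0], [0, 0, 0], [0, 0, 0], [0, 0, 0], [0, 0, 0]])

```text
clock: 13.55
tcp_pos: [605.1, -76.4, 62.5]
orientation: [0.484, -0.516, 0.516, -0.484]
ft_force: [0.2, -1.8, 0.2]
width: 43.4
```

Call:
step_arm(grip=[0, 0, 0, 0, 0, 0], translation=[[-0.003, 0, 0], [-0.003, 0, 0], [-0.003, 0, 0], [-0.003, 0, 0], [-0.002, 0, 0], [0, 0, 0]], angular=[[0, 0, 0], [0, 0, 0], [0, 0, 0], [0, 0, 0], [0, 0, 0], [0, 0, 0]])

```text
clock: 14.15
tcp_pos: [606.1, -62.0, 62.5]
orientation: [-0.484, 0.516, -0.516, 0.484]
ft_force: [0.5, -0.4, 0.0]
width: 43.7
```

```bash
python3 -c "
from h import *
report()
n=proj('scene',[617,35,66])[0]
r=plate('scene',n); print(r,tol(r[0]),r[3]-YAW)
n=proj('top',[620,40,66])[0]
r=plate('top',n); print(r,tol(r[0]),r[3]-YAW)
for c in ('top','scene'): print([(d['score'],np.round(d['xyz']),tol(d['xyz'])) for d in ctrl.tip_of(c,'ledge_end')])
crop('pics/s6.png',230,430,150,300)"
```

```text
top net [617.  22.  66.] [ 31.7 141.4]
scene net [618.  20.  60.] [ 32.1 139.8]
tcp [606.2 -62.1  62.5] [26.1 57. ] [ 0.2  0.1 -0.8] 14.35
(array([618.52685547,  26.03960419]), np.float32(149.11086), np.float32(93.03462), np.float32(-0.10132052)) [ 32.8 145.7] -0.037320517
(array([709.53820801, 220.10499573]), np.float32(197.63269), np.float32(119.836105), np.float32(-1.0610083)) [111.2 345.2] -0.9970083
[(0.73, array([ 719., -172.,   -2.]), array([145.3, -45.3]))]
[(0.66, array([589.,  69.,  57.]), array([  0.5, 186.8]))]
```

View pics/s6.png

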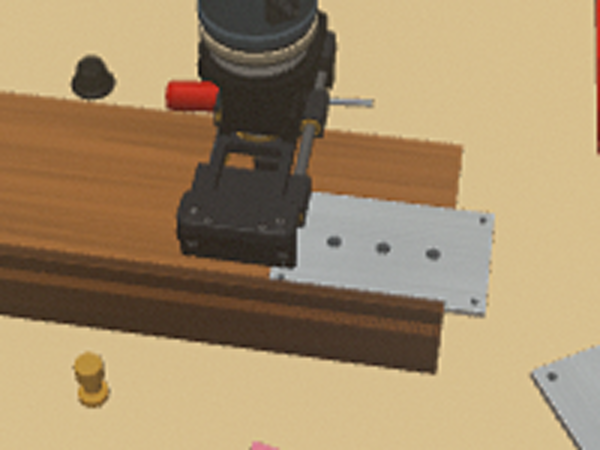

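The panel now sticks out about 28 mm (right edge at crop 493,215 to 485,315, ledge end at 445,305). I need about 20 mm more, slowly.

Call:
step_arm(grip=[0, 0, 0, 0, 0, 0, 0, 0, 0, 0, 0], translation=[[-0.002, 0, 0], [-0.002, 0, 0], [-0.002, 0, 0], [-0.002, 0, 0], [-0.002, 0, 0], [-0.002, 0, 0], [-0.002, 0, 0], [-0.002, 0, 0], [-0.002, 0, 0], [-0.002, 0, 0], [0, 0, 0]], angular=[[0, 0, 0], [0, 0, 0], [0, 0, 0], [0, 0, 0], [0, 0, 0], [0, 0, 0], [0, 0, 0], [0, 0, 0], [0, 0, 0], [0, 0, 0], [0, 0, 0]])

```text
clock: 15.7
tcp_pos: [607.3, -42.1, 62.5]
orientation: [-0.484, 0.516, -0.516, 0.484]
ft_force: [-0.2, -0.1, 0.0]
width: 43.9
```

Call:
step_arm(grip=[0, 0, 0, 0, 0, 0, -0.5, -1, -1, -1, -1, -1], translation=[[0.01, 0, 0], [0.02, 0, 0], [0.02, 0, 0], [0, -0.03, 0], [0, -0.04, 0], [0, -0.04, 0], [0, 0, -0.04], [0, 0, -0.04], [0, 0, -0.04], [0, 0, -0.03], [0, 0, 0], [0, 0, 0]], angular=[[0, 0, 0], [0, 0, 0], [0, 0, 0], [0, 0, 0], [0, 0, 0], [0, 0, 0], [0, -0.14, 0], [0, -0.14, 0], [0, -0.14, 0], [0, -0.14, 0], [0, -0.14, 0], [0, -0.14, 0]])

```text
clock: 16.9
tcp_pos: [455.9, -112.9, 172.8]
orientation: [-0.652, 0.272, -0.272, 0.653]
ft_force: [0.6, 0.3, -0.5]
width: 82.5
```

```bash
python3 -c "
from h import *
report()
n=proj('scene',[619,47,66])[0]
r=plate('scene',n); print(r,tol(r[0]),r[3]-YAW)
n=proj('top',[620,50,66])[0]
r=plate('top',n); print(r,tol(r[0]),r[3]-YAW)
s=ctrl.sense();print(s['orientation'],s['width'])
crop('pics/s7.png',230,430,150,300)"
```

```text
top net [618.  42.  66.] [ 31.2 162.1]
scene net [618.  40.  60.] [ 31.5 159.2]
tcp [ 457.  -112.5  172.6] [-119.6   -2.8] [ 0.  -0.5  0.2] 17.1
(array([621.63439941,  44.6710968 ]), np.float32(149.39337), np.float32(93.270454), np.float32(-0.06605963)) [ 34.7 164.5] -0.0020596236
(array([662.73291016, 149.30133057]), np.float32(395.79333), np.float32(193.26494), np.float32(-0.5930392)) [ 69.  271.6] -0.5290392
[ 0.65172701 -0.27442937  0.27431949 -0.65168185] 86.88197660891964
```

View pics/s7.png

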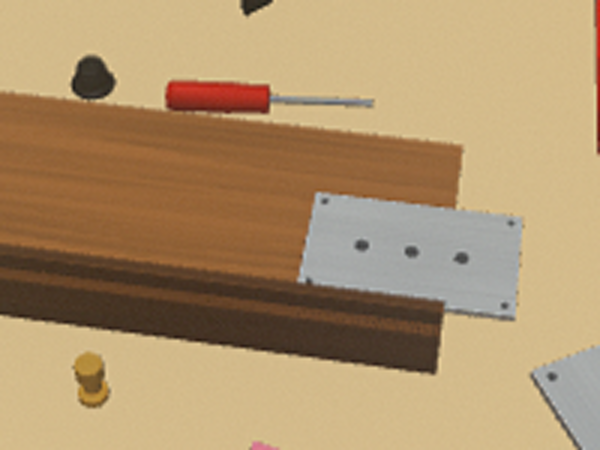

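The panel looks flat and parallel to the rail, with about 47 mm out (crop: end of ledge at 457, panel 316–522). A gentle two-finger squaring nudge will confirm the rail contact.

Call:
step_arm(grip=[-1, -1, -1, -1, -1, -1, -1, -1, -1, -1, -1, -1], translation=[[0, 0, 0], [0, 0, 0], [0, 0, 0], [0, 0, 0], [0, 0, 0], [0, 0, 0], [0, 0, 0.03], [0.01, 0, 0.03], [0.01, 0, 0.03], [0.015, 0, 0.03], [0.02, 0, 0.033], [0.01, 0, 0]], angular=[[0, -0.14, 0], [0, -0.14, 0], [0, -0.14, 0], [0, -0.14, 0], [0, -0.14, 0], [0, -0.031, 0], [0, 0, 0], [0, 0, 0], [0, 0, 0], [0, 0, 0], [0, 0, 0], [0, 0, 0]])

```text
clock: 18.45
tcp_pos: [533.4, 42.3, 172.3]
orientation: [-0.706, 0.02, -0.021, 0.708]
ft_force: [-0.7, -0.2, 0.6]
width: 87.3
```

Call:
step_arm(grip=[-1, -1, -1, -1, -1, -1, -1], translation=[[0, 0.03, 0], [0, 0.03, 0], [0, 0.02, 0], [0, 0.015, 0], [0, 0.005, 0], [0, 0, 0], [0, 0, 0]], angular=[[0, 0, 0], [0, 0, 0], [0, 0, 0], [0, 0, 0], [0, 0, 0], [0, 0, 0], [0, 0, 0]])

```text
clock: 19.15
tcp_pos: [532.3, 36.2, 73.2]
orientation: [-0.707, 0.023, -0.023, 0.707]
ft_force: [-0.1, 0.2, 0.8]
width: 86.7
```

```bash
python3 -c "
from h import *
report()
s=ctrl.sense();print(s['orientation'].round(4),s['width'])"
```

```text
scene net [619.  40.  62.] [ 32.3 159.3]
tcp [532.2  36.5  73.3] [-54.  150.7] [ 0.3 -0.6  0.7] 19.35
[-0.7066  0.0221 -0.0231  0.7069] 87.19299548482273
```

Call:
step_arm(grip=[-1, -1, -1, -1, -1, -1, -1, -1, -1, -1, -1], translation=[[0, 0.007, 0], [0, 0.0035, 0], [0, 0, 0], [0.005, 0, 0], [0.005, 0, 0], [0.005, 0, 0], [0.004, 0, 0], [0.003, 0, 0], [0.003, 0, 0], [0.002, 0, 0], [0, 0, 0]], angular=[[0, 0, 0], [0, 0, 0], [0, 0, 0], [0, 0, 0], [0, 0, 0], [0, 0, 0], [0, 0, 0], [0, 0, 0], [0, 0, 0], [0, 0, 0], [0, 0, 0]])

```text
clock: 20.45
tcp_pos: [558.8, 34.7, 62.0]
orientation: [-0.707, 0.023, -0.023, 0.707]
ft_force: [-0.8, 0.5, -0.0]
width: 86.8
```

Call:
step_arm(grip=[-1, -1, -1], translation=[[0.001, 0, 0], [0.001, 0, 0], [0, 0, 0]], angular=[[0, 0, 0], [0, 0, 0], [0, 0, 0]])

```text
clock: 20.75
tcp_pos: [560.7, 34.6, 62.1]
orientation: [-0.707, 0.023, -0.023, 0.707]
ft_force: [1.1, -0.1, 1.2]
width: 87.0
```

Call:
step_arm(grip=[-1, -1], translation=[[0.001, 0, 0], [0, 0, 0]], angular=[[0, 0, 0], [0, 0, 0]])

```text
clock: 20.95
tcp_pos: [561.4, 34.6, 62.0]
orientation: [-0.707, 0.023, -0.022, 0.707]
ft_force: [0.4, 0.6, -0.3]
width: 86.9
```

Call:
step_arm(grip=[-1, -1], translation=[[0.001, 0, 0], [0, 0, 0]], angular=[[0, 0, 0], [0, 0, 0]])

```text
clock: 21.15
tcp_pos: [561.5, 34.6, 61.8]
orientation: [-0.707, 0.023, -0.022, 0.707]
ft_force: [-3.6, 1.0, 1.2]
width: 87.0
```

Call:
step_arm(grip=[-1, -1], translation=[[0.001, 0, 0], [0, 0, 0]], angular=[[0, 0, 0], [0, 0, 0]])

```text
clock: 21.35
tcp_pos: [561.6, 34.6, 61.7]
orientation: [-0.707, 0.024, -0.021, 0.707]
ft_force: [-6.5, 0.4, 4.3]
width: 87.2
```

Call:
step_arm(grip=[-1, -1], translation=[[0.001, 0, 0], [0, 0, 0]], angular=[[0, 0, 0], [0, 0, 0]])

```text
clock: 21.55
tcp_pos: [561.7, 34.5, 61.6]
orientation: [-0.707, 0.025, -0.02, 0.707]
ft_force: [-6.9, 1.5, 6.5]
width: 86.7
```

Firm contact against the rail. Now I retreat and check.

Call:
step_arm(grip=[-1, -1, -1, -1, -1, -1, -1, -1, -1, -1, -1, -1], translation=[[-0.003, 0, 0], [-0.01, 0, 0], [-0.015, 0, 0], [0, -0.03, 0], [0, -0.04, 0], [0, -0.04, 0], [-0.03, -0.02, 0.03], [-0.03, 0, 0.04], [-0.02, 0, 0.04], [0, 0, 0.04], [0, 0, 0], [0, 0, 0]], angular=[[0, 0, 0], [0, 0, 0], [0, 0, 0], [0, 0, 0], [0, 0, 0], [0, 0, 0], [0, 0, 0], [0, 0, 0], [0, 0, 0], [0, 0, 0], [0, 0, 0], [0, 0, 0]])

```text
clock: 22.75
tcp_pos: [466.4, 191.7, 192.1]
orientation: [-0.707, 0.021, -0.022, 0.707]
ft_force: [1.0, 0.0, -0.4]
width: 86.5
```

```bash
python3 -c "
from h import *
report()
n=proj('scene',[619,45,66])[0]
r=plate('scene',n); print(r,tol(r[0]),r[3]-YAW)
for c in ('top','scene'):
  for k in ('ledge_end','driver_grip','knob','post','meter'):
    print(c,k,[(round(d['score'],2),np.round(d['xyz'])) for d in ctrl.tip_of(c,k)][:2])
crop('pics/s8.png',230,430,150,300)"
```

```text
top net [616.  40.  66.] [ 28.8 159.7]
scene net [619.  40.  59.] [ 31.9 160.2]
tcp [466.8 189.4 192. ] [-129.1  299. ] [-0.1 -0.4 -0.8] 22.95
(array([621.63439941,  44.6710968 ]), np.float32(149.39337), np.float32(93.270454), np.float32(-0.06605963)) [ 34.7 164.5] -0.0020596236
top ledge_end [(0.97, array([587.,  75.,  59.]))]
top driver_grip [(0.8, array([ 426., -114.,   11.]))]
top knob [(0.43, array([ 410., -236.,   -2.]))]
top post [(0.63, array([ 717., -170.,   -2.]))]
top meter [(0.76, array([ 599., -473.,   -2.]))]
scene ledge_end [(0.82, array([591.,  72.,  61.])), (0.54, array([ 422., -114.,   12.]))]
scene driver_grip [(0.56, array([ 423., -114.,   14.]))]
scene knob [(0.67, array([ 410., -233.,    1.]))]
scene post [(0.66, array([ 713., -169.,    2.]))]
scene meter [(0.66, array([ 597., -474.,   -2.])), (0.36, array([ 713., -168.,    2.]))]
```

View pics/s8.png

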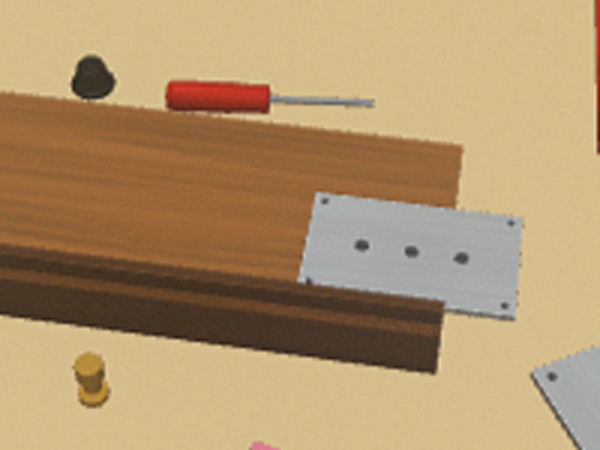

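The panel is flush with the rail and sticks out about 46–49 mm. The bystanders haven't moved, so I'm handing in.

```bash
python3 -c "
from plant import ctrl
print(ctrl.hand_in(), ctrl.sense()['clock'])"
```

```text
the job is handed in; nothing more can be done
the job is handed in; nothing more can be done
```

I pushed the panel square against the rear rail with the open fingers. I then slid it left along the rail with half-open fingers on its right end, pressed it gently against the rail once more, let go and backed off. It was never gripped, and I handed the job in at about 23 s.

**Panel position:** the last checks put its centre at ledge y of about 160–165 mm, so it sticks out about 45–50 mm. It is square to the rail within about 0.002 rad by the outline. The rail pushed back with about 7 N at the position where I expected contact, and in the picture the panel lies flat.

**Bystanders:** the screwdriver, knob, post and meter were found within about 5 mm of where they started. The knob is the least certain, because the detector gave it low scores and confused it with the screwdriver on the first look.

**Disagreements:**
- The networks put the centre at ledge x of 29–32 mm, while the scene-camera outline gave 34.7 mm, just outside the 34 mm limit. That outline also measured the panel 3 mm too wide (it takes in the panel's side face), so I relied on the rail contact.
- I moved my first estimate of the ledge position by 3.5 mm after that first contact with the rail. This means the x figures are not independent of the contact.
- The top-camera outline failed in the final position because the panel merged with other things in view, so I left it out.

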